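# Check the coating thickness on a repainted gearbox cover

### The job

The repainted gearbox cover has come back with two broken bits of wooden packing lying on it: clear both off its face into the sheet-metal scrap tray. Then take the coating gauge out of its charging dock and set it upright on the cover with its sleeve inside the felt-pen ring, press lightly (about 10 N) until the sprung probe is fully in and the sleeve sits flush on the paint, and finish while you are still holding it there, still gripped and still lightly pressed, so that the reading can be taken. Keep the gauge upright throughout, never press it down hard, and leave the other things on the counter alone.

Things in the scene. Friction and masses are not known exactly. Their poses are not given: they have to be found in the camera images.
- cover: Grey painted rectangular gearbox cover, too heavy to move. Flat level raised face 104 mm (x) by 172 mm (y), 32 mm above the counter, on a flange 130 x 200 mm, 8 mm high, with six drilled ears 11 mm high that stand out to 142 mm in x and 206 mm in y. Origin at the centre of the underside, x along the short side, z up.
- mark: Felt-pen ring, 38 mm across with four short ticks out to 47 mm, drawn on the cover's face at 32 mm height. Origin at the ring's centre on the face; no thickness. It may be anywhere on the half of the face at the cover's -y end, and at the start one bit of wood lies over it.
- chip_a: Broken bit of pale wood, snapped ends, about 36 mm long (x), 20 mm wide (y), 14 mm high; about 20 g. It lies on the cover's face, over the ring. Origin at the centre of the underside, z up; grip across its y.
- chip_b: A second bit of wood of the same sizes, lying on the cover's face at its +y end. Origin and axes as for chip_a.
- tray: Open sheet-metal scrap tray, 130 mm (x) by 110 mm (y) outside, 3 mm walls and floor, rim at 53 mm; stays where it is. It stands to one side of the cover, on either side, with the dock on the other. Origin at the centre of the underside, z up.
- dock: Black charging dock, block 76 x 84 mm, 48 mm high, on a foot 90 x 96 mm, 10 mm high; stays where it is. In its top is a 29 mm square well, 42 mm deep, that takes the gauge's sleeve. Origin at the centre of the underside, under the well, z up.
- gauge: Grey pocket coating gauge, upright in the dock, 180 g. Body 28 (x) x 44 mm (y) from 34 to 116 mm above the origin, display to -x, rubber grips on its +-y sides: grip across y. Below it a round steel sleeve 25 mm across. Origin: centre of the sleeve's flat lower end, z up. Docked, the shoulder rests on the dock's top and the origin is at 14 mm; lift 40 mm to clear the well.
- gauge_probe (a joint): Travel of the gauge's sprung probe pin (8 mm across), in m: 0 = out, 4 mm proud of the sleeve's end face; 0.004 = pushed level with it, the sleeve flush on the work. The spring pushes back with 1 N at 0 and 5 N at 0.004; past that the sleeve itself bears on the work, which is hard.
- oil_filter: Bystander: standing oil filter can, 68 mm across, 72 mm high. Origin at the centre of the underside.
- bearing: Bystander: ball bearing lying flat, 47 mm across, 14 mm high. Origin at the centre of the underside.
- red_tape: Bystander: roll of tape lying flat, 86 mm across, 18 mm high. Origin at the centre of the underside.
Mind the look-alikes: they are no part of the job. What is shaped like the gauge but yellow is not meant.

How it is judged (in metres and radians):
On the way, in this order (a step that is already met when the one before it is completed fails the run):
1. both bits of wood lie in the scrap tray (x of chip_a in the frame of tray between -0.062 and 0.062 m and y of chip_a in the frame of tray between -0.052 and 0.052 m and height (world z) of each of chip_a, chip_b below 0.045 m and x of chip_b in the frame of tray between -0.062 and 0.062 m and y of chip_b in the frame of tray between -0.052 and 0.052 m), for 0.2 s.
2. the gripped gauge is lifted out of the dock (height (world z) of gauge above 0.054 m and contact force between the fingers and gauge above 4 N), for 0.1 s.
3. the gauge stands upright inside the ring, probe fully in, lightly pressed (horizontal distance between gauge and mark below 0.0065 m and angle between gauge's own z axis and vertical below 0.07 rad and value of joint gauge_probe above 0.0033 m and contact force between gauge and cover between 3.5 and 20 N and contact force between the fingers and gauge above 4 N), for 0.5 s.
At the end, for the whole second after the job is handed in: Both bits of wood are in the tray; the gauge, still gripped (over 4 N) and at rest, stands on the cover within 6.5 mm of the ring's centre, upright within 0.07 rad, probe in by over 3.3 mm, pressed on the cover with 3.5 to 20 N (all of step 1 and all of step 3 and linear speed of gauge below 0.01 m/s); the arm keeps its last pose, push and grip.
It fails at once if the gauge is pressed on the cover with more than 35 N (contact force between gauge and cover above 35 N).
It fails at once if the gauge is tipped by more than 0.6 rad (angle between gauge's own z axis and vertical above 0.6 rad).
It fails at once if a bystander is moved by more than 20 mm (distance of any of oil_filter, bearing, red_tape from where it was at the start of the episode above 0.02 m).
It also fails if it takes over 72 s, if anything falls off the work surface, if the arm or the gripper's body presses on something with over 40 N, if the wrist force passes 120 N, or if a joint passes its speed limit or range.

### The arm

A 6-joint arm with a two-finger parallel gripper is mounted at the origin on the work surface; the furniture and walls round the work are solid. World frame = base frame: x ahead of the robot, y to its left, z up, the work surface at z = 0. Lengths are in mm, angles in rad, forces in N, time in s.
With the tool pointing down it reaches from about 300 to 875 mm from the base axis. Payload 6.4 kg.
Tool frame: the origin (TCP) lies on the centre line of the jaws, within the pads' length; the fingertips stand 19 mm ahead of it and the grasp point (between the pads) is the TCP; z points along the fingers, y is the line along which they close (so a half turn about z gives the same grasp; the last joint's range is limited). The gripper opens to 88 mm and grips with 3 to 60 N. Pads are 18 mm wide; open, the fingers measure 123 mm over their backs; the gripper's body (75 mm by 187 mm) begins 45 mm behind the grasp point.
Start: joints at [0.923, 0.181, 1.607, -0, 1.354, -0.206], TCP at [245.842, 519.81, 257.714] pointing down, gripper open.
Joint ranges: [-2.99, 2.99], [-0.89, 2.07], [0.3, 2.58], [-1.14, 4.28], [0, 2.63], [-3.12, 3.12]. Speed limits (rad/s): [2.57, 2.57, 3.01, 3.14, 3.14, 3.14].

### API

Orientations are given as a unit quaternion [w, x, y, z].
In Python, from station import manip, optics, close_job gives the robot as it stands.
- The arm moves only by the shell command python3 -m creep 'ROWS' [FORCE]. ROWS is a JSON object of lists of equal length, an entry for each row: "gripper": the opening, from -1 (shut) to 1 (fully open); "travel": the shift along the tool's x, y, z in mm, a list of three; "yaw": the turn about the tool's z in degrees. A call has 1 to 10 rows; each row is the pose to reach, as a shift and turn from the pose commanded when the call began, along the tool's axes at that moment; what a row does not reach only later rows make up. A row lasts 1/8 s, in which the tool goes at most 62.5 mm and 10.7 degrees, less where a joint would pass 70% of its speed; a pose out of reach is approached as far as the arm can. A call with a gripper value outside its range is refused whole. The fingers move at their own pace and stop on an object; FORCE is the grip in N (left out, the last holds). Time passes only in rows, so rows that repeat a pose let the fingers close. It gives the time, the measured TCP pose, the force, the opening and the grip force at its end, in the units of the state.
- manip.read_state(): the state, without advancing time (a new reading comes with each control period).
- optics.read_camera(name): name is "scene" or "top"; returns the picture (400x640x3 uint8, red, green, blue); there is no depth.
- optics.calibration(name): a dict with "fovy" (degrees; the focal length in pixels is half the picture's height over the tangent of half this angle, whatever the lens; pixels are square), "cx", "cy" (the principal point, pixels), "view" (4x4, takes a point from world to camera coordinates). Camera axes: x right, y up, looking along -z (the intrinsics and any distortion apply to the point x, -y, -z); pixel columns grow to the right and rows downward; lengths in mm; the calibration is good to about 2 mm. A picture is of the moment at which its call begins. calibration takes no time and is no camera call.
- close_job(): hands the job in; it is judged then, once.
The state is a dict: "time": time; "joint_positions": joint angles; "joint_vel": joint speeds; "joint_efforts": joint torques, N m; "position": TCP position; "orientation": TCP orientation; "ft_force": force on the tool from outside, world axes, zero at the start; "torque": the same for the moment, N m; "opening": finger opening in mm; "grasp_force": force on a finger pad.
Only numpy, scipy, OpenCV 4.12 (cv2) and the standard library are available. Lean on these libraries where they do the work, as an engineer would, in place of code of your own. Each camera call takes 0.05 s, during which the arm holds its last target. There are 200 camera calls.

## Working session

There is one attempt and no reset: what is moved stays moved. The work goes in short steps, Python scripts to look and compute and a shell command to move; the robot and the scene stay as the last step left them, time stands still between calls to the robot, and variables do not carry over. Pictures are saved under pics/ and viewed, at most 10 in all, crops included, and the job is handed in when it is done.

```bash
ls; mkdir -p pics; python3 - <<'E'
from station import manip, optics
import cv2, json
for n in ("scene","top"):
    im=optics.read_camera(n); cv2.imwrite(f"pics/{n}0.png",im[...,::-1])
    c=optics.calibration(n); print(n,c)
print(manip.read_state())
E
```

```text
pics
scene {'fovy': 50.33541668319164, 'cx': 322.35234905210956, 'cy': 196.04302875988506, 'view': array([[-8.84627260e-01,  4.65680358e-01,  2.40086573e-02,
         3.39471998e+02],
       [-2.37524720e-01, -4.94323661e-01,  8.36197420e-01,
         1.43005468e+02],
       [ 4.01268762e-01,  7.34020383e-01,  5.47902782e-01,
        -1.19210230e+03],
       [ 0.00000000e+00,  0.00000000e+00,  0.00000000e+00,
         1.00000000e+00]])}
top {'fovy': 42.05297527906741, 'cx': 325.9324903353088, 'cy': 207.3626980511868, 'view': array([[ 8.44189903e-02, -9.96421209e-01,  4.26702908e-03,
         1.07187872e+02],
       [ 9.75546873e-01,  8.35210907e-02,  2.03304021e-01,
        -4.94460668e+02],
       [-2.02932826e-01, -1.30000333e-02,  9.79106362e-01,
        -1.01825102e+03],
       [ 0.00000000e+00,  0.00000000e+00,  0.00000000e+00,
         1.00000000e+00]])}
{'time': 0.1, 'joint_positions': array([ 9.22667035e-01,  1.81421407e-01,  1.60788260e+00,  3.21676719e-05,
        1.35378706e+00, -2.06304839e-01]), 'joint_vel': array([-0.00162758,  0.00023131, -0.00238721,  0.00100752,  0.00133747,
        0.00128789]), 'joint_efforts': array([ 1.38600029e-03, -4.34817088e+01, -3.42697406e+01,  7.04288227e-02,
        3.38848634e-02, -3.77574997e-05]), 'position': array([245.57375834, 519.44041488, 256.93798005]), 'orientation': array([-3.24719464e-04,  2.19123100e-01,  9.75696933e-01, -6.75364942e-04]), 'ft_force': array([-0.13315814,  1.07874728, -0.06839165]), 'torque': array([ 0.02442542, -0.0089073 ,  0.00880023]), 'grasp_force': 0.0, 'opening': 88.35978258625588}
```

View pics/scene0.png

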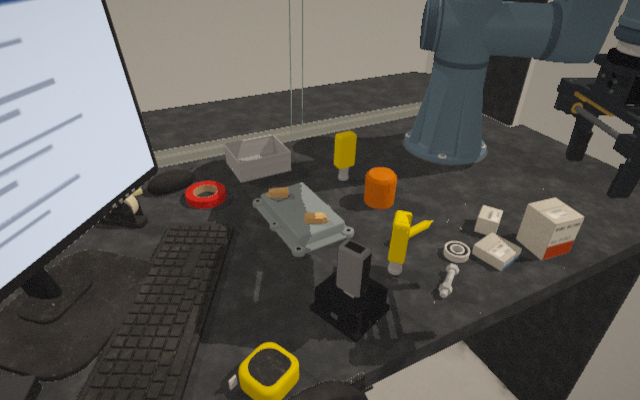

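View pics/top0.png

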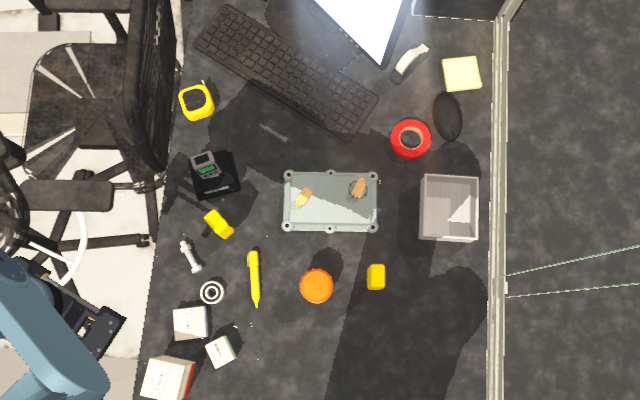

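Top view: the cover is around (330,200), with a chip over the ring at (358,187) and the other chip at (304,197). The tray is at (449,208) and the dock with the grey gauge at (210,175). The scene view shows the gauge at (352,270), and the yellow ones are look-alikes. I'll zoom in next.

```bash
python3 - <<'E'
import cv2
t=cv2.imread("pics/top0.png"); s=cv2.imread("pics/scene0.png")
cv2.imwrite("pics/top0c.png",cv2.resize(t[140:250,180:380],None,fx=4,fy=4,interpolation=cv2.INTER_CUBIC))
cv2.imwrite("pics/scene0c.png",cv2.resize(s[130:340,215:405],None,fx=2.8,fy=2.8,interpolation=cv2.INTER_CUBIC))
E
```

```text
(no output)
```

View pics/top0c.png

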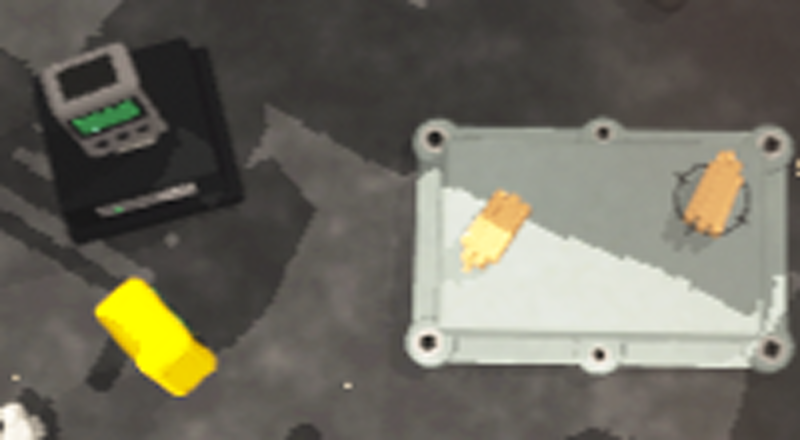

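View pics/scene0c.png

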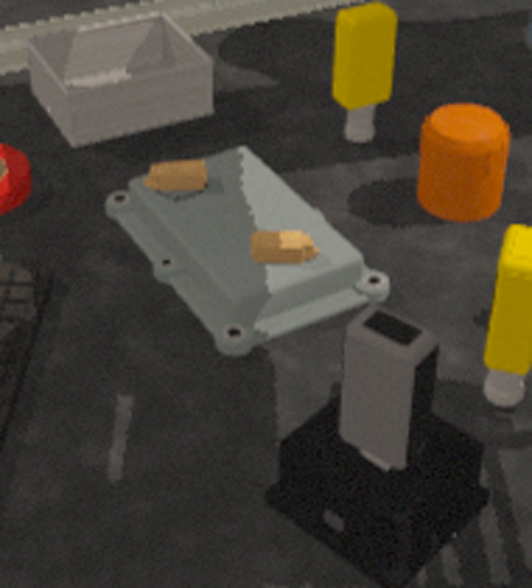

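Crops: the ring centre is at top crop (712,199), chip A at (716,194) and chip B at (497,229). The gauge's top face corners and the cover's ear holes show in both views, so I can triangulate them.

```bash
cat > h.py <<'E'
import numpy as np
from station import optics
def ray(n,p):
    c=optics.calibration(n); f=200/np.tan(np.radians(c["fovy"]/2)); V=c["view"]
    d=np.array([(p[0]-c["cx"])/f,-(p[1]-c["cy"])/f,-1]); R=V[:3,:3]
    o=-R.T@V[:3,3]; d=R.T@d; return o,d/np.linalg.norm(d)
def tri(a,b):
    (o1,d1),(o2,d2)=ray("top",a),ray("scene",b)
    P=[np.eye(3)-np.outer(d,d) for d in(d1,d2)]
    x=np.linalg.solve(P[0]+P[1],P[0]@o1+P[1]@o2)
    return x,np.linalg.norm(P[0]@(x-o1))+np.linalg.norm(P[1]@(x-o2))
def at(n,p,z):
    o,d=ray(n,p); return o+d*(z-o[2])/d[2]
def tc(u,v): return ((u+.5)/4-.5+180,(v+.5)/4-.5+140)
def sc(u,v): return ((u+.5)/2.8-.5+215,(v+.5)/2.8-.5+130)
E
python3 - <<'E'
from h import *
np.set_printoptions(precision=1,suppress=True)
pairs={"gD":(tc(42,58),sc(410,358)),"gA":(tc(123,43),sc(347,322)),"gB":(tc(135,88),sc(372,308)),"gC":(tc(55,108),sc(437,340)),
"chA":(tc(716,194),sc(180,172)),"chB":(tc(497,229),sc(283,241)),
"h++":(tc(435,138),sc(234,333)),"h+-":(tc(771,144),sc(120,200)),"h-+":(tc(428,343),sc(374,282)),
"t++":((420,174),sc(75,100)),"t+-":((479,174),sc(30,62)),"t-+":((420,240),sc(212,68)),"t--":((478,242),sc(165,15))}
for k,(a,b) in pairs.items(): x,e=tri(a,b); print(k,x,round(e,1))
print("ring top",at("top",tc(712,199),32))
for n,p,q in(("A",(728,153),(705,232)),("B",(513,195),(470,268))):
    d=at("top",tc(*p),46)-at("top",tc(*q),46);print(n,d,np.degrees(np.arctan2(d[1],d[0])))
E
```

```text
gD [548.5 419.3 130.5] 2.5
gA [560.9 380.8 129.1] 0.3
gB [540.4 372.8 125.1] 1.2
gC [525.6 410.5 126.6] 1.4
chA [532.1  84.3  42.3] 0.3
chB [503.2 196.6  42.7] 0.7
h++ [558.4 236.1  10.6] 0.8
h+- [570.5  55.1  10.5] 0.6
h-+ [446.3 228.8   9.9] 0.6
t++ [571.1 -40.6  50.3] 0.0
t+- [ 580.1 -164.7   31.5] 15.3
t-+ [438.8 -51.5  43.3] 11.7
t-- [ 440.1 -166.6   45.9] 2.2
ring top [531.7  85.8  32. ]
A [43.2 -8.9  0. ] -11.627309516351058
B [ 40.5 -18.6   0. ] -24.6193020315966
```

```bash
cat >> h.py <<'E'
from station import manip
from scipy.spatial.transform import Rotation
def go(x,y,z,ang):
    s=manip.read_state(); q=s["orientation"]; R=Rotation.from_quat([q[1],q[2],q[3],q[0]]).as_matrix()
    t=R.T@(np.array([x,y,z])-s["position"]); a=np.degrees(np.arctan2(R[1,1],R[0,1]))
    print("travel",t.round(1),"yaw",round((a-ang+90)%180-90,1),"| pos",s["position"].round(1),"ang",round(a,1),"t",s["time"],"F",s["ft_force"].round(1),"op",round(s["opening"],1),"g",round(s["grasp_force"],1))
E
python3 -c "
from h import *
go(503,197,150,65.4); go(503,197,54,65.4)"
```

```text
travel [-370.6 -181.2  107.1] yaw -0.7 | pos [245.6 519.4 256.9] ang 64.7 t 0.1 F [-0.1  1.1 -0.1] op 88.4 g 0.0
travel [-370.6 -181.1  203.1] yaw -0.7 | pos [245.6 519.4 256.9] ang 64.7 t 0.1 F [-0.1  1.1 -0.1] op 88.4 g 0.0
```

```bash
python3 -m creep '{"gripper":[1,1,1,1,1,1,1,1,1,1],"travel":[[-45,-22,0],[-90,-44,0],[-140,-68,0],[-190,-93,0],[-240,-117,20],[-290,-142,40],[-340,-166,70],[-370.6,-181.2,100],[-370.6,-181.2,107],[-370.6,-181.2,107]],"yaw":[0,0,0,0,0,0,0,0,0,-0.7]}' 20; python3 -c "
from h import *
go(503,197,54,65.4)"
```

```text
time: 1.35
position: [502.5, 197.8, 150.1]
orientation: [-0.001, 0.213, 0.977, -0.0]
ft_force: [-0.2, -0.5, 0.3]
opening: 87.9
grasp_force: 0.0
travel [-0.9 -0.5 96.1] yaw 0.0 | pos [502.5 197.8 150.1] ang 65.4 t 1.35 F [-0.2 -0.5  0.3] op 87.9 g 0.0
```

```bash
python3 -m creep '{"gripper":[1,1,1,1,-1,-1,-1,-1,-1,-1],"travel":[[0,0,35],[-1,-0.5,70],[-1,-0.5,96],[-1,-0.5,96],[-1,-0.5,96],[-1,-0.5,96],[-1,-0.5,96],[-1,-0.5,96],[-1,-0.5,96],[-1,-0.5,96]],"yaw":[0,0,0,0,0,0,0,0,0,0]}' 15; python3 -c "
from h import *
go(507,-103,160,65.4)"
```

```text
time: 2.6
position: [504.1, 196.6, 54.7]
orientation: [-0.0, 0.213, 0.977, -0.0]
ft_force: [0.1, 0.7, -0.2]
opening: 30.3
grasp_force: 0.0
travel [-127.5 -271.2 -105.3] yaw -0.0 | pos [504.1 196.6  54.7] ang 65.4 t 2.6 F [ 0.1  0.7 -0.2] op 30.3 g 0.0
```

```bash
python3 -m creep '{"gripper":[-1,-1,-1,-1,-1,-1,-1,-1],"travel":[[0,0,0],[0,0,0],[0,0,0],[0,0,0],[0,0,-10],[0,0,-40],[0,0,-80],[0,0,-105]],"yaw":[0,0,0,0,0,0,0,0]}' 15; python3 -c "
from h import *
go(507,-103,160,65.4)"
```

```text
time: 3.6
position: [504.9, 196.9, 162.5]
orientation: [0.001, 0.213, 0.977, 0.001]
ft_force: [0.1, 0.0, -0.6]
opening: 19.6
grasp_force: 15.0
travel [-126.7 -271.8    2.4] yaw -0.0 | pos [504.9 196.9 162.5] ang 65.4 t 3.6 F [ 0.1  0.  -0.6] op 19.6 g 15.0
```

```bash
python3 -m creep '{"gripper":[-1,-1,-1,-1,-1,-1,-1,-1,-1,-1],"travel":[[-22,-42,0],[-44,-88,0],[-66,-136,0],[-88,-184,0],[-110,-227,0],[-138,-267,2],[-142,-267,30],[-142,-267,70],[-142,-267,112],[-142,-267,118]],"yaw":[0,0,0,0,0,0,0,0,0,0]}' 15; python3 -c "
from h import *
go(520,-103,40,65.4)"
```

```text
time: 4.85
position: [519.9, -104.4, 39.7]
orientation: [-0.003, 0.213, 0.977, 0.001]
ft_force: [-0.7, -0.5, 0.2]
opening: 19.8
grasp_force: 15.0
travel [ 0.5  1.3 -0.3] yaw -0.0 | pos [ 519.9 -104.4   39.7] ang 65.4 t 4.85 F [-0.7 -0.5  0.2] op 19.8 g 15.0
```

```bash
python3 -m creep '{"gripper":[0,0,0,0,0,0,0,0],"travel":[[0,0,0],[0,0,0],[0,0,0],[0,0,0],[0,0,-30],[0,0,-70],[0,0,-110],[0,0,-110]],"yaw":[0,0,0,0,0,0,0,0]}' 15; python3 - <<'E'
from h import *
import cv2
go(531.5,84.5,150,78.4)
cv2.imwrite("pics/s1.png",cv2.resize(optics.read_camera("scene")[115:275,210:430,::-1],None,fx=3.5,fy=3.5,interpolation=cv2.INTER_CUBIC))
E
```

```text
time: 5.85
position: [524.3, -106.2, 155.5]
orientation: [0.004, 0.213, 0.977, -0.001]
ft_force: [1.0, 1.3, -0.3]
opening: 44.1
grasp_force: 0.0
travel [ 72.9 176.3   5. ] yaw -13.0 | pos [ 524.3 -106.2  155.5] ang 65.4 t 5.85 F [ 1.   1.3 -0.3] op 44.1 g 0.0
```

View pics/s1.png

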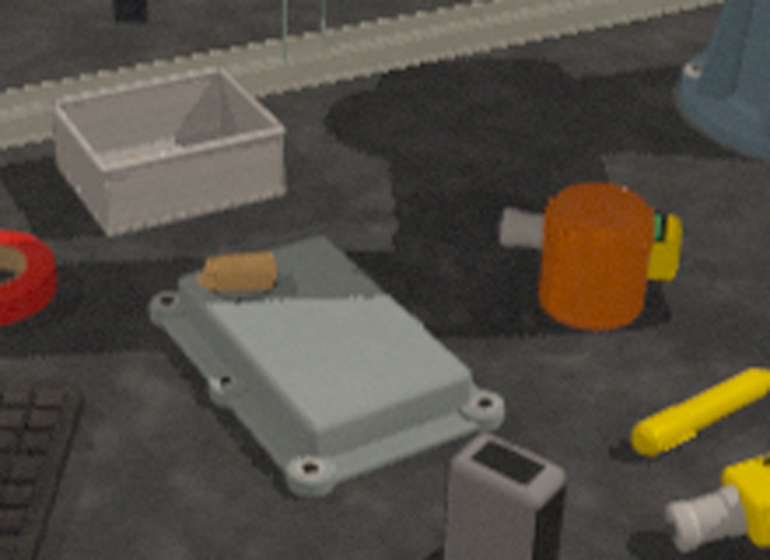

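Chip B is off the cover, and its held opening up to release confirms it went into the tray. Chip A is still at crop (240,272). The two yellow look-alikes are now lying down. The oil filter hasn't moved.

```bash
python3 -m creep '{"gripper":[0.3,0.3,0.3,0.3,0.3,0.3,0.3],"travel":[[18,44,0],[36,88,0],[55,132,0],[72,174,0],[73,176.3,0],[73,176.3,0],[73,176.3,0]],"yaw":[0,-4,-8,-13,-13,-13,-13]}' 15; python3 -c "
from h import *
go(531.5,84.5,54,78.4)"
```

```text
time: 6.78
position: [528.8, 84.3, 151.1]
orientation: [-0.0, 0.102, 0.995, -0.0]
ft_force: [0.1, -0.2, -0.3]
opening: 57.2
grasp_force: 0.0
travel [-2.7  0.7 97.1] yaw -0.1 | pos [528.8  84.3 151.1] ang 78.3 t 6.775 F [ 0.1 -0.2 -0.3] op 57.2 g 0.0
```

```bash
python3 -m creep '{"gripper":[0.3,0.3,0.3,0.3,-1,-1,-1,-1,-1,-1],"travel":[[0,0,35],[-2.7,0.7,70],[-2.7,0.7,97],[-2.7,0.7,97],[-2.7,0.7,97],[-2.7,0.7,97],[-2.7,0.7,97],[-2.7,0.7,97],[-2.7,0.7,97],[-2.7,0.7,97]],"yaw":[0,0,0,0,0,0,0,0,0,0]}' 15; python3 -m creep '{"gripper":[-1,-1,-1,-1,-1,-1],"travel":[[0,0,0],[0,0,-10],[0,0,-40],[0,0,-80],[0,0,-105],[0,0,-105]],"yaw":[0,0,0,0,0,0]}' 15; python3 -c "
from h import *
go(490,-100,160,78.4); go(490,-100,42,78.4)"
```

```text
time: 8.02
position: [532.1, 85.6, 55.0]
orientation: [0.0, 0.101, 0.995, -0.0]
ft_force: [-1.4, -0.3, 2.3]
opening: 20.7
grasp_force: 14.1
time: 8.78
position: [533.3, 85.6, 162.1]
orientation: [0.002, 0.101, 0.995, 0.0]
ft_force: [-0.3, 0.1, -0.2]
opening: 20.3
grasp_force: 14.1
travel [   5.1 -190.6    1.9] yaw -0.0 | pos [533.3  85.6 162.1] ang 78.4 t 8.775 F [-0.3  0.1 -0.2] op 20.3 g 14.1
travel [   5.7 -190.7  119.9] yaw -0.0 | pos [533.3  85.6 162.1] ang 78.4 t 8.775 F [-0.3  0.1 -0.2] op 20.3 g 14.1
```

```bash
python3 -m creep '{"gripper":[-1,-1,-1,-1,-1,-1,-1,-1,-1],"travel":[[3,-45,0],[6,-95,0],[9,-145,0],[11,-185,0],[11,-191,10],[11,-191,40],[11,-191,80],[11,-191,118],[11,-191,118]],"yaw":[0,0,0,0,0,0,0,0,0]}' 15; python3 -m creep '{"gripper":[0,0,0,0,0,0,0,0],"travel":[[0,0,0],[0,0,0],[0,0,0],[0,0,0],[0,0,-30],[0,0,-70],[0,0,-120],[0,0,-170]],"yaw":[0,0,0,0,0,0,0,0]}' 15; python3 -m creep '{"gripper":[1,1,1,1,1],"travel":[[0,50,0],[0,100,0],[0,150,0],[0,200,0],[0,200,0]],"yaw":[0,0,0,0,0]}'; python3 - <<'E'
from h import *
import cv2
t=optics.read_camera("top")[...,::-1];s=optics.read_camera("scene")[...,::-1]
cv2.imwrite("pics/t2full.png",t);cv2.imwrite("pics/s2full.png",s)
a=cv2.resize(t[140:250,280:480],None,fx=4,fy=4,interpolation=cv2.INTER_CUBIC)
b=cv2.resize(s[215:345,290:420],None,fx=2.4,fy=2.4,interpolation=cv2.INTER_CUBIC)
c=np.zeros((150,800,3),np.uint8)
cv2.imwrite("pics/t2.png",a)
go(544,396,220,109.5)
E
```

```text
time: 9.9
position: [479.4, -96.7, 37.9]
orientation: [-0.004, 0.101, 0.995, 0.002]
ft_force: [0.1, 0.8, -0.1]
opening: 20.5
grasp_force: 14.1
time: 10.9
position: [482.3, -99.2, 213.5]
orientation: [0.0, 0.101, 0.995, -0.0]
ft_force: [0.1, -1.3, -0.5]
opening: 43.9
grasp_force: 0.0
time: 11.52
position: [522.9, 99.5, 212.0]
orientation: [0.0, 0.099, 0.995, 0.0]
ft_force: [-0.1, 0.0, -0.9]
opening: 87.8
grasp_force: 0.0
travel [ 38.9 297.4  -8.4] yaw -31.0 | pos [522.6  96.8 211.7] ang 78.5 t 11.625 F [-1.1 -0.2  0.1] op 88.1 g 0.0
```

View pics/t2full.png

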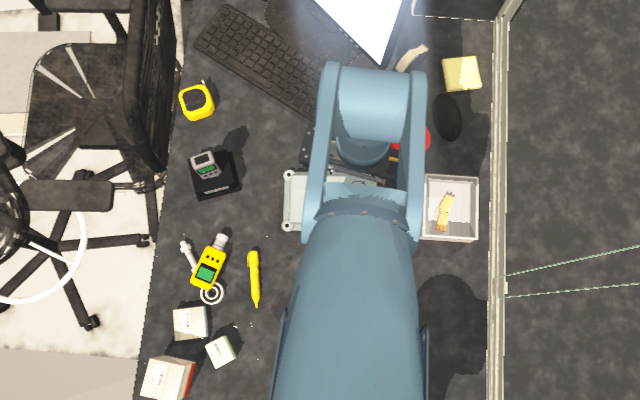

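Both wood bits lie in the tray at (445,210). The fallen yellow gauge is at (208,265), clear of the dock. Next I'll fit the gauge pose to its corner pixels.

```bash
python3 - <<'E'
from h import *
from scipy.optimize import least_squares
def proj(n,X):
    c=optics.calibration(n); f=200/np.tan(np.radians(c["fovy"]/2)); p=c["view"]@np.append(X,1)
    return np.array([c["cx"]+f*p[0]/-p[2],c["cy"]-f*p[1]/-p[2]])
obs={(14,22):(tc(42,58),sc(410,358)),(14,-22):(tc(123,43),sc(347,322)),(-14,-22):(tc(135,88),sc(372,308)),(-14,22):(tc(55,108),sc(437,340))}
def r(p,cams=("top","scene")):
    c,s=np.cos(p[2]),np.sin(p[2]);o=[]
    for (u,v),ab in obs.items():
        X=[p[0]+c*u-s*v,p[1]+s*u+c*v,130]
        for n,q in zip(("top","scene"),ab):
            if n in cams:o+=list(proj(n,X)-q)
    return np.array(o)
for cams in(("top","scene"),("top",),("scene",)):
    f=least_squares(r,[544,396,.34],args=(cams,),loss="soft_l1");print(f.x[:2].round(1),np.degrees(f.x[2]).round(1),r(f.x,cams).round(1))
E
```

```text
[544.1 396. ] 20.7 [-1.4  0.  -0.7  1.3  0.5 -2.2 -2.4  0.2  0.8 -0.1  0.7 -3.7 -1.5  0.9
  1.6 -1.9]
[543.9 395.2] 19.4 [-0.9 -0.1  1.1 -1.8  1.1  0.4 -1.3  0.8]
[544.8 397.2] 21.4 [-0.4  1.9 -2.5  0.9  0.5 -3.1  1.6 -1.4]
```

```bash
python3 -m creep '{"gripper":[1,1,1,1,1,1,1,1,1,1],"travel":[[6,45,0],[12,95,0],[18,145,0],[24,195,0],[32,245,0],[38.5,290,0],[38.9,297.4,0],[38.9,297.4,0],[38.9,297.4,0],[38.9,297.4,0]],"yaw":[-5,-10,-15,-20,-26,-31.5,-31.5,-31.5,-31.5,-31.5]}' 30; python3 -c "
from h import *
go(544.2,396,96,110)"
```

```text
time: 12.88
position: [545.1, 394.3, 211.9]
orientation: [-0.0, -0.172, 0.985, -0.0]
ft_force: [0.4, -0.1, 0.5]
opening: 88.1
grasp_force: 0.0
travel [  0.2   1.9 115.9] yaw -0.2 | pos [545.1 394.3 211.9] ang 109.8 t 12.875 F [ 0.4 -0.1  0.5] op 88.1 g 0.0
```

```bash
python3 -m creep '{"gripper":[1,1,1,1,1,1],"travel":[[0,1.9,30],[0,1.9,60],[0,1.9,85],[0,1.9,105],[0,1.9,116],[0,1.9,116]],"yaw":[0,0,0,0,0,0]}' 30; python3 -m creep '{"gripper":[-1,-1,-1,-1,-1,-1,-1,-1],"travel":[[0,0,0],[0,0,0],[0,0,0],[0,0,0],[0,0,0],[0,0,0],[0,0,0],[0,0,0]],"yaw":[0,0,0,0,0,0,0,0]}' 35; python3 -c "
from h import *
go(544.2,396,96,110)"
```

```text
time: 13.62
position: [543.8, 397.2, 95.1]
orientation: [-0.001, -0.173, 0.985, -0.0]
ft_force: [0.5, -0.9, 0.2]
opening: 87.8
grasp_force: 0.0
time: 14.62
position: [544.1, 397.5, 96.0]
orientation: [0.0, -0.173, 0.985, -0.0]
ft_force: [-1.3, -1.7, 2.7]
opening: 44.9
grasp_force: 33.7
travel [ 0.4 -1.5 -0. ] yaw -0.1 | pos [544.1 397.5  96. ] ang 109.9 t 14.625 F [-1.3 -1.7  2.7] op 44.9 g 33.7
```

```bash
python3 -m creep '{"gripper":[-1,-1,-1,-1,-1,-1,-1],"travel":[[0,0,-5],[0,0,-15],[0,0,-30],[0,0,-50],[0,0,-75],[0,0,-90],[0,0,-90]],"yaw":[0,0,0,0,0,0,0]}' 35; python3 - <<'E'
from h import *
import cv2
t=optics.read_camera("top")[...,::-1];s=optics.read_camera("scene")[...,::-1]
cv2.imwrite("pics/t3full.png",t);cv2.imwrite("pics/s3full.png",s)
a=cv2.resize(t[165:235,280:380],None,fx=8,fy=8,interpolation=cv2.INTER_CUBIC)[:,:800]
b=cv2.resize(s[150:290,260:420],None,fx=3.5,fy=3.5,interpolation=cv2.INTER_CUBIC)
cv2.imwrite("pics/t3.png",a);cv2.imwrite("pics/s3.png",s)
go(531.7,85.8,186,110)
E
```

```text
time: 15.5
position: [544.9, 398.1, 188.1]
orientation: [0.002, -0.173, 0.985, 0.001]
ft_force: [-0.9, -0.1, -2.0]
opening: 44.8
grasp_force: 33.7
travel [ 117.3 -289.    -0.6] yaw -0.1 | pos [543.7 397.4 185.3] ang 109.9 t 15.6 F [ 0.1 -0.6 -2.5] op 44.9 g 33.7
```

View pics/t3.png

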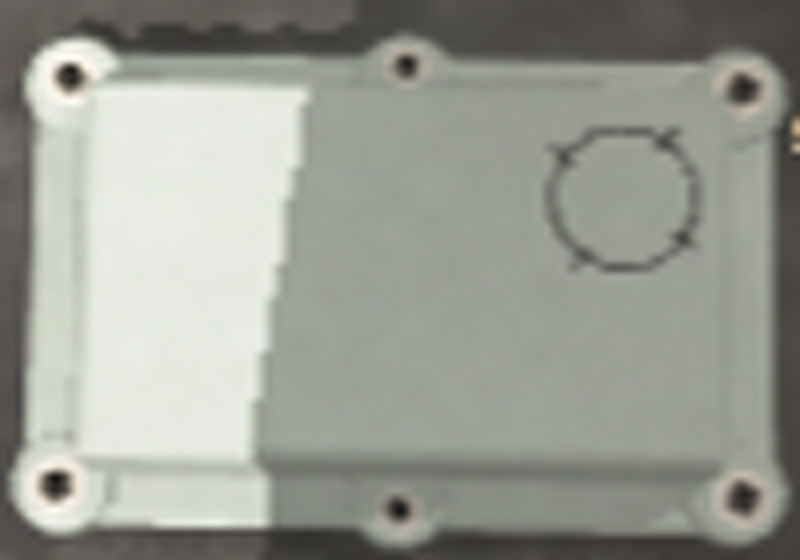

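View pics/s3.png

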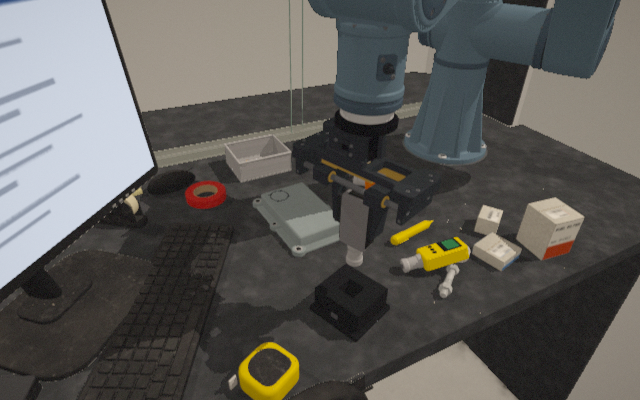

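The ring is at top crop (624,199), which is full pixel (357.6,189.4), the same as before. The gauge hangs upright with its sleeve tip near scene (355,264). Next I'll check the grip offset and the ring in the scene view.

```bash
python3 - <<'E'
from h import *
import cv2
s=cv2.imread("pics/s3full.png")
a=cv2.resize(s[185:275,265:375],None,fx=6.5,fy=6.5,interpolation=cv2.INTER_CUBIC)
cv2.imwrite("pics/s3c.png",a)
def proj(n,X):
    c=optics.calibration(n); f=200/np.tan(np.radians(c["fovy"]/2)); p=c["view"]@np.append(X,1)
    return np.array([c["cx"]+f*p[0]/-p[2],c["cy"]-f*p[1]/-p[2]])
C=lambda p:((p-[265,185]+.5)*6.5-.5).round(0)
x,y,z=543.9,397.5,104.3
print("ring",C(proj("scene",[531.7,85.8,32])),"sleeve",C(proj("scene",[x,y,z])),C(proj("scene",[x,y,z+20])), "perX10",C(proj("scene",[x+9.4,y+3.4,z])))
for u,v in((14,22),(14,-22),(-14,22)):
  print(u,v,[C(proj("scene",[x+.94*u-.342*v,y+.342*u+.94*v,z+h])) for h in(34,)])
g=s[248:264,340:372].max(2); print(g[::2])
E
```

```text
ring [98. 71.] sleeve [579. 497.] [585. 429.] perX10 [551. 519.]
14 22 [array([629., 457.])]
14 -22 [array([471., 365.])]
-14 22 [array([708., 396.])]
[[ 68  67  70  69  69  69  70  87 108 115 114 115 116 106  97  89  85  83
   85  85  85  87  83  82  74  36  64  80  69  71  70  69]
 [ 70  67  73  71  71  71  73  94 108 111 111 108 111 113 112 111 111 108
   96  92  87  85  85  88  89  87  72  73  71  74  76  74]
 [ 69  71  72  77  76  76  81 100 120 119 116 114 110 110 108 109 110 108
  108 110 115 123 117  75  76  72  72  70  71  72  75  74]
 [ 71  75  75  71  79  77  90 118 116 118 116 117 118 115 113 113 114 113
  108 115 126 139 112  75  77  71  75  74  72  74  73  72]
 [ 69  66  71  72  74  84 116 122 118 116 113 113 115 114 115 113 114 116
  121 133 142 147 159  70  71  71  69  67  69  72  69  75]
 [ 71  65  70  66  66  82 118 128 125 120 116 116 113 115 115 115 118 123
  128 136 145 159 162  68  67  68  69  70  67  69  74  74]
 [ 66  68  67  65  64  76 114 120 124 126 126 125 125 123 125 131 131 137
  148 155 159 157 136  64  68  71  68  72  67  70  70  72]
 [ 71  68  64  60  65  65  89 116 118 114 115 116 123 125 130 132 130 132
  134 132 135 139 108  71  67  67  68  70  68  72  74  73]]
```

View pics/s3c.png

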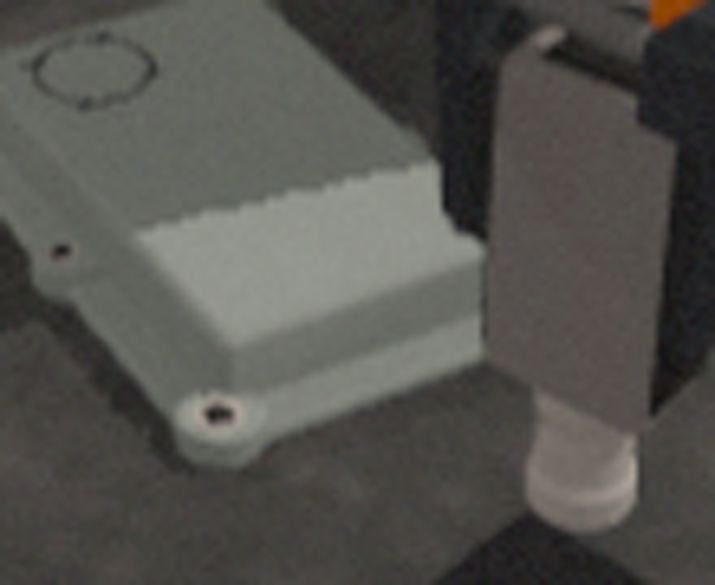

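Observed against predicted in the scene crop: ring (95,71) against (98,71), sleeve 582 against 579 columns. So the sleeve is about 1 mm off the TCP axis. I'll move above the ring and refine there.

```bash
python3 -m creep '{"gripper":[-1,-1,-1,-1,-1,-1,-1,-1,-1,-1],"travel":[[8,-20,0],[22,-55,0],[38,-95,0],[55,-135,0],[71,-175,0],[87,-215,0],[102,-250,0],[112,-276,10],[117,-288,30],[117.3,-289,45]],"yaw":[0,0,0,0,0,0,0,0,0,0]}' 35; python3 -m creep '{"gripper":[-1,-1,-1,-1],"travel":[[0,0,7],[0,0,10],[0,0,10],[0,0,10]],"yaw":[0,0,0,0]}' 35; python3 - <<'E'
from h import *
import cv2
s=optics.read_camera("scene")[...,::-1]
cv2.imwrite("pics/s4full.png",s)
s=s.copy()
def proj(n,X):
    c=optics.calibration(n); f=200/np.tan(np.radians(c["fovy"]/2)); p=c["view"]@np.append(X,1)
    return np.array([c["cx"]+f*p[0]/-p[2],c["cy"]-f*p[1]/-p[2]])
x0,y0=250,140
C=lambda p:((p-[x0,y0]+.5)*9-.5).round(0)
cv2.imwrite("pics/s4.png",cv2.resize(s[y0:y0+66,x0:x0+70],None,fx=9,fy=9,interpolation=cv2.INTER_CUBIC))
go(531.7,85.8,130,110)
P=manip.read_state()["position"]; z=P[2]-82
print("z",z,"ring",C(proj("scene",[531.7,85.8,32])))
for d in([0,0,0],[10,0,0],[0,10,0],[0,0,10]): print(d,C(proj("scene",[P[0]+d[0],P[1]+d[1],z+d[2]])))
E
```

```text
time: 16.85
position: [531.1, 85.2, 138.9]
orientation: [-0.001, -0.172, 0.985, 0.0]
ft_force: [0.2, -0.1, -2.4]
opening: 45.0
grasp_force: 33.7
time: 17.35
position: [532.4, 86.3, 131.3]
orientation: [0.0, -0.173, 0.985, -0.0]
ft_force: [-0.2, 0.1, -2.2]
opening: 44.4
grasp_force: 33.7
travel [ 0.8 -0.1  1.3] yaw -0.1 | pos [532.4  86.2 131.3] ang 109.9 t 17.4 F [-0.6 -0.  -1.9] op 44.9 g 33.7
z 49.29382532387916 ring [271. 504.]
[0, 0, 0] [266. 443.]
[10, 0, 0] [226. 453.]
[0, 10, 0] [283. 464.]
[0, 0, 10] [265. 406.]
```

View pics/s4.png

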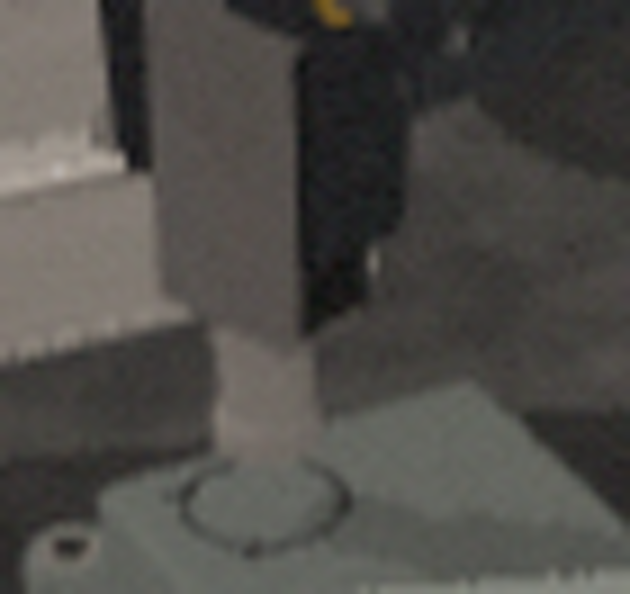

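Ring at crop (266,505), sleeve at about (269,436). The sleeve is about 2–3 mm short along gauge −x, so I'll correct that and descend to just above probe contact.

```bash
python3 -m creep '{"gripper":[-1,-1,-1,-1,-1],"travel":[[-2.3,0.5,3],[-2.3,0.5,7],[-2.3,0.5,11],[-2.3,0.5,12],[-2.3,0.5,12]],"yaw":[0,0,0,0,0]}' 35; python3 -m creep '{"gripper":[-1,-1,-1,-1,-1,-1],"travel":[[0,0,1],[0,0,1.5],[0,0,2],[0,0,2.5],[0,0,2.5],[0,0,2.5]],"yaw":[0,0,0,0,0,0]}' 35
```

```text
time: 18.02
position: [533.9, 87.1, 118.5]
orientation: [-0.0, -0.173, 0.985, 0.0]
ft_force: [-0.1, 0.5, -2.5]
opening: 44.9
grasp_force: 33.7
time: 18.77
position: [534.1, 87.2, 116.4]
orientation: [0.0, -0.173, 0.985, -0.0]
ft_force: [-0.6, -0.4, 0.3]
opening: 44.8
grasp_force: 33.7
```

```bash
for i in 1; do python3 -m creep '{"gripper":[-1,-1,-1,-1],"travel":[[0,0,0.5],[0,0,1],[0,0,1],[0,0,1]],"yaw":[0,0,0,0]}' 35; done; python3 -m creep '{"gripper":[-1,-1,-1],"travel":[[0,0,0.5],[0,0,0.5],[0,0,0.5]],"yaw":[0,0,0]}' | grep -E "pos|ft"; python3 -m creep '{"gripper":[-1,-1,-1],"travel":[[0,0,0.4],[0,0,0.4],[0,0,0.4]],"yaw":[0,0,0]}'| grep -E "pos|ft"
```

```text
time: 19.27
position: [534.1, 87.1, 115.3]
orientation: [0.0, -0.173, 0.985, -0.0]
ft_force: [1.1, -0.3, 1.7]
opening: 44.9
grasp_force: 33.7
position: [534.1, 87.2, 114.8]
ft_force: [0.8, 0.6, 1.8]
position: [534.1, 87.2, 114.4]
ft_force: [-0.1, -0.1, 2.1]
```

```bash
for i in 1; do python3 -m creep '{"gripper":[-1,-1,-1],"travel":[[0,0,0.4],[0,0,0.4],[0,0,0.4]],"yaw":[0,0,0]}' | grep -E "pos|ft"; python3 -m creep '{"gripper":[-1,-1,-1],"travel":[[0,0,0.3],[0,0,0.3],[0,0,0.3]],"yaw":[0,0,0]}'| grep -E "pos|ft"; python3 -c "
from h import *
go(531.7,85.8,114,110)"; done
```

```text
position: [534.0, 87.2, 114.0]
ft_force: [-0.4, -1.5, 3.2]
position: [534.1, 87.2, 113.9]
ft_force: [-0.6, -0.3, 4.2]
travel [ 2.8 -0.5 -0.1] yaw -0.1 | pos [534.1  87.2 113.9] ang 109.9 t 20.775 F [-0.6 -0.3  4.2] op 44.9 g 33.7
```

```bash
python3 -m creep '{"gripper":[-1,-1,-1],"travel":[[0,0,0.4],[0,0,0.4],[0,0,0.4]],"yaw":[0,0,0]}'| grep -E "pos|ft"; python3 - <<'E'
from h import *
import cv2
s=optics.read_camera("scene"); cv2.imwrite("pics/s5.png",s[...,::-1])
g=s.mean(2).astype(int)[176:206,264:296]
for i,r in enumerate(g): print(176+i,*r)
E
```

```text
position: [534.2, 87.2, 113.9]
ft_force: [-0.9, 0.4, 7.6]
176 107 103 99 86 80 80 80 83 83 80 80 83 80 78 80 82 82 80 74 25 23 34 33 27 30 26 46 63 61 62 65 65
177 79 68 56 74 79 81 81 82 79 79 82 81 80 81 80 80 82 81 77 26 24 30 30 24 28 31 46 63 60 57 61 63
178 61 59 62 71 82 83 79 80 82 82 81 79 82 79 80 82 77 81 77 20 27 24 27 27 20 30 47 57 55 59 61 61
179 56 56 61 70 84 79 83 81 80 78 82 79 78 81 82 81 81 81 73 28 29 28 28 26 24 27 44 57 60 57 59 58
180 58 57 59 66 74 79 80 80 82 83 81 82 78 82 82 79 81 81 75 28 31 26 27 27 25 24 51 58 61 65 61 63
181 56 54 57 62 63 74 78 79 80 79 82 80 81 79 83 81 83 85 68 28 24 27 18 22 27 44 59 64 65 65 66 67
182 58 56 61 55 53 58 66 72 78 79 83 81 81 79 81 80 78 81 73 27 28 21 29 39 57 59 67 67 64 65 63 66
183 59 53 54 55 56 59 56 61 69 87 82 77 80 81 80 80 81 81 72 30 29 36 44 59 70 70 70 68 67 65 68 74
184 57 59 56 55 62 58 59 62 69 103 97 92 88 81 82 78 79 80 77 47 44 58 61 65 67 69 68 70 74 76 85 93
185 54 55 57 61 60 59 59 62 69 97 108 106 102 92 84 82 81 76 78 65 62 70 67 69 70 74 81 86 88 92 100 99
186 56 58 58 57 61 64 64 67 70 86 1
[... 1506 characters left out ...]
70 73 83 86 87 84 84 84 83 84 85
200 94 100 102 102 100 101 103 97 101 91 82 81 85 77 72 86 85 66 82 82 80 92 94 87 85 84 85 85 86 87 84 87
201 93 96 100 106 104 100 100 98 101 98 99 89 91 66 65 84 82 84 97 99 99 96 99 95 92 85 84 82 82 85 85 85
202 95 92 96 103 103 102 101 100 103 98 100 102 102 90 91 100 100 98 99 96 98 99 100 99 99 90 92 90 84 84 82 86
203 93 94 96 100 103 105 102 101 100 98 100 101 99 102 102 103 97 98 99 101 97 100 100 100 99 100 98 98 91 91 85 85
204 94 94 94 95 98 102 105 101 100 105 101 99 99 101 99 100 101 100 99 97 100 99 98 102 99 98 98 97 99 97 91 90
205 94 93 92 97 94 101 102 103 101 99 100 101 98 103 98 102 98 101 97 101 99 99 102 101 98 101 96 102 98 99 99 101
```

The sleeve columns are centred at about 15.0 and the ring at 15.0. The gap at the bottom fits a centred sleeve, and the contact force is about 10 N. I'll hold briefly, then hand in.

```bash
python3 -m creep '{"gripper":[-1,-1,-1,-1,-1,-1,-1,-1],"travel":[[0,0,0],[0,0,0],[0,0,0],[0,0,0],[0,0,0],[0,0,0],[0,0,0],[0,0,0]],"yaw":[0,0,0,0,0,0,0,0]}' && python3 -c "
from station import close_job
print(close_job())"
```

```text
time: 22.2
position: [534.2, 87.2, 113.9]
orientation: [0.0, -0.173, 0.985, -0.0]
ft_force: [-0.8, 0.2, 8.6]
opening: 44.9
grasp_force: 33.7
the job is handed in; nothing more can be done
None
```

I put both bits of wood in the scrap tray and handed the job in at 22 s, with the gauge still gripped, upright in the ring and pressed at about 10 N; the judge returned no verdict. During the run the two yellow look-alikes ended up lying on the counter, cause not established, but the bystanders I could check had not visibly moved.

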